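# Open the persimmon crate and hold its gate wide

### The arm

A 6-joint arm with a two-finger parallel gripper is mounted at the origin on the work surface. World frame = base frame: x ahead of the robot, y to its left, z up, the work surface at z = 0. Lengths are in m, angles in rad, forces in N, time in s.
With the tool pointing down it reaches from about 0.25 to 0.775 m from the base axis. Payload 8.9 kg.
Tool frame: the origin (TCP) lies midway between the tips of the shut fingers; the grasp point (between the pads) lies 19 mm behind it; z points along the fingers, y is the line along which they close (so a half turn about z gives the same grasp; the last joint's range is limited). The gripper opens to 85 mm and grips with 20 to 120 N. Pads are 22 mm wide; open, the fingers measure 114 mm over their backs; the gripper's body (76 mm by 85 mm) begins 54 mm behind the grasp point. The pads swing forward as they close: fully open they stand 13 mm farther back than shut.
Start: joints at [-1.287, 0.291, -0.153, 1.127, 0, 1.431], TCP at [0.215, -0.479, 0.231] pointing down, gripper open.
Joint ranges: [-2.52, 2.52], [-0.91, 1.74], [-1.3, 1.37], [-1.96, 2.02], [-1.52, 1.47], [-3.14, 3.14]. Speed limits (rad/s): [2.22, 2.22, 2.79, 3.14, 3.14, 3.14].

### API

Orientations are given as a unit quaternion [x, y, z, w].
In Python, from rig import ctrl gives the robot as it stands.
- The arm moves only by the tool move_arm, never from a script. Its argument "series" is a list of rows, each a list of 3 entries, a list of its own where there are three numbers: the shift along the tool's x, y, z in mm, then the turn about the tool's z in degrees, then the opening, from 0 (shut) to 1 (fully open). In form: [[[x, y, z], spin, fingers], ...]. A call has 1 to 8 rows; each row shifts and turns the commanded pose from where the row before left it, along the tool's axes as they then stand; what a row does not reach is not made up. A row lasts 1/12 s, in which the tool goes at most 41.7 mm and 7.16 degrees, less where a joint would pass 70% of its speed; a pose out of reach is approached as far as the arm can. A call with a gripper value outside its range is refused whole. The fingers move at their own pace and stop on an object; "squeeze" is the grip in N (left out, the last holds). Time passes only in rows, so rows that do not move let the fingers close. It gives the time, the measured TCP pose, the force, the opening and the grip force at its end, in the units of the state.
- ctrl.observe(): the state, without advancing time (a new reading comes with each control period).
- ctrl.capture(name): name is "scene" or "top" or "wrist"; returns a dict with "pixels" (384x512x3 uint8, red, green, blue), "depth" (384x512 float32, m along the optical axis (not along the pixel's ray), 0 where there is no reading), "intrinsics" (3x3 intrinsics, pixels), "dist_coeffs" ([k1, k2, p1, p2, k3] as OpenCV has them; the pictures are not rectified), "extrinsics" (4x4, takes a point from world to camera coordinates). Camera axes: x right, y up, looking along -z (the intrinsics and any distortion apply to the point x, -y, -z); pixel columns grow to the right and rows downward; lengths in m; the calibration is good to about 2 mm. A picture is of the moment at which its call begins.
- ctrl.sign_off(): hands the job in; it is judged then, once.
The state is a dict: "time": time; "qpos": joint angles; "dq": joint speeds; "joint_torque": joint torques, N m; "ee_pos": TCP position; "orientation": TCP orientation; "wrist_force": force on the tool from outside, world axes, zero at the start; "ft_torque": the same for the moment, N m; "gripper_width": finger opening in m; "finger_force": force on a finger pad.
Only numpy, scipy, OpenCV 4.12 (cv2) and the standard library are available. Lean on these libraries where they do the work, as an engineer would, in place of code of your own. Each camera call takes 0.05 s, during which the arm holds its last target. There are 200 camera calls.

### The job

Open the sprung gate of the fruit crate so that a seated helper can reach the persimmons: squeeze the red catch fully together first, then the white catch (never the white one first), then draw the gate by its yellow post past its detent until it stands wide open, about square to where it was shut. The gate springs back, so finish while still holding it wide: do not let go at the end. Leave the bowl, the loose persimmon and the mug where they are.

Things in the scene. Friction and masses are not known exactly. Their poses are not given: they have to be found in the camera images.
- crate: Brown fruit crate, fixed, 240 x 240 x 130 mm, persimmons inside, a green barred gate (210 mm long, 10 thick, top z = 128) in one side. Origin: on the gate's upright hinge axis at table height. x runs along the shut gate from the hinge to its free end, y into the crate; the gate opens to -y. A shelf (y = 10 to 62 mm, top z = 130) carries both catches: x = 85 and 185, y = 37 mm.
- catch_red_grip (a point): Middle of the squeezed red catch, z = 164 mm. Two upright paddles, 10 mm thick, 18 wide, tops z = 180, face each other along the crate's x: squeeze along x. The +x paddle is fixed, outer face 19 mm from this point. The other slides towards it: outer face 33 mm from this point when out, 19 squeezed (38 over both). A low bolt runs from it out over the gate, z = 134 to 144. Red and white swap places.
- catch_red (a joint): Travel of the red sliding paddle in m: 0 = bolt out, blocking the gate; 0.014 = squeezed home (its stop); the bolt lets go of the gate from about 0.009. Needs about 4 N, has no spring and stays where it is left.
- catch_white_grip (a point): The same point of the white catch, which is like the red one but has white paddles; its axes are the crate's too.
- catch_white (a joint): Travel of the white sliding paddle in m, as for the red one.
- gate_handle (a point): Point on the axis of the gate's upright round grip post (yellow, 20 mm diameter, free from z = 96 to 167 mm, clear on all sides), 140 mm above the table. In the crate's frame with the gate shut: x = 170, y = -45 mm, so 176 mm from the hinge axis. Moves with the gate.
- gate_hinge (a point): Point on the gate's fixed upright hinge axis, 140 mm above the table.
- gate (a joint): Gate angle, rad: 0 = shut, grows as it opens, clockwise from above; 1.57 = square to shut; stop at 1.65. A spring pulls it shut (1.5 N at the post when shut, 3 N when wide). A spring-ball detent by the hinge must be overcome between about 0.6 and 1.0 rad, with up to about 8 N at the post; let go when wide, the gate swings back over the detent and shuts.
- bowl: Bystander: cream bowl of persimmons, 210 mm wide, about 125 mm tall, origin under its centre.
- persimmon: Bystander: loose orange persimmon, 70 mm wide, 60 mm tall, origin under its centre.
- mug: Bystander: white mug, 76 mm wide, 85 mm tall, origin under its centre.

How it is judged:
On the way, in this order (a step that is already met when the one before it is completed fails the run):
1. the red catch is squeezed together while the white one is still out and the gate shut (value of joint catch_red above 0.011 m and value of joint catch_white below 0.006 m and value of joint gate below 0.15 rad), for 0.2 s.
2. then the white catch is squeezed together, the gate still shut (value of joint catch_white above 0.011 m and value of joint catch_red above 0.01 m and value of joint gate below 0.15 rad), for 0.2 s.
3. the gate is swung past its detent (value of joint gate above 1.05 rad), for 0.1 s.
At the end, for the whole second after the job is handed in: Through the last second the gate stands at more than 1.3 rad (shut = 0), still (under 0.1 rad/s), held by the fingers with more than 1 N, both catches remain squeezed (over 10 mm of 14 mm), and bowl, persimmon and mug lie within 30 mm of where they began (value of joint gate above 1.3 rad and velocity of joint gate between -0.1 and 0.1 rad/s and contact force between gate and the fingers above 1 N and value of joint each of catch_red, catch_white above 0.01 m and distance of each of bowl, persimmon, mug from where it was at the start of the episode below 0.03 m); the arm keeps its last pose, push and grip.
It fails at once if the white catch is squeezed before the red one (value of joint catch_white above 0.008 m and value of joint catch_red below 0.009 m).
It fails at once if a bystander is knocked away (distance of any of bowl, persimmon, mug from where it was at the start of the episode above 0.03 m).
It also fails if it takes over 61 s, if anything falls off the work surface, if the arm or the gripper's body presses on something with over 40 N, if the wrist force passes 120 N, or if a joint passes its speed limit or range.

## Working session

There is one attempt and no reset: what is moved stays moved. The work goes in short steps, Python scripts to look and compute and a tool call to move; the robot and the scene stay as the last step left them, time stands still between calls to the robot, and variables do not carry over. Pictures are saved under pics/ and viewed, at most 10 in all, crops included, and the job is handed in when it is done.

Besides the shell and the picture viewer there is one more tool, called after "Call:" in YAML: its name, and indented under it one key for each argument. move_arm: Moves the arm, as the interface text tells. Its arguments: {"type":"object","properties":{"series":{"type":"array"},"squeeze":{"type":"number"}},"required":["series"]}

```bash
mkdir -p pics; cat > h.py <<'E'
import numpy as np,cv2,pickle
from rig import ctrl
from scipy.spatial.transform import Rotation as R
def cap(n):
    c=ctrl.capture(n); c={k:np.array(v) for k,v in c.items() if not isinstance(v,str)}
    pickle.dump(c,open(f'{n}.pkl','wb')); return c
def load(n): return pickle.load(open(f'{n}.pkl','rb'))
def w(c,uv,z=None):
    "pixels -> world, by depth, or on the plane at height z"
    uv=np.float64(uv).reshape(-1,2)
    n=cv2.undistortPoints(uv[:,None],c['intrinsics'],c['dist_coeffs'])[:,0]
    d=np.c_[n[:,0],-n[:,1],-np.ones(len(n))]
    E=c['extrinsics']; Rm=E[:3,:3]; o=-Rm.T@E[:3,3]; D=d@Rm
    if z is None:
        s=np.array([c['depth'][int(round(v)),int(round(u))] for u,v in uv])
    else: s=(z-o[2])/D[:,2]
    return o+D*s[:,None]
def tool():
    s=ctrl.observe(); return s,R.from_quat(s['orientation'])
E
python3 - <<'E'
from h import *
a=cap('top');b=cap('scene')
cv2.imwrite('pics/top.png',cv2.resize(a['pixels'],(800,600))[:,:,::-1])
cv2.imwrite('pics/scene.png',cv2.resize(b['pixels'],(800,600))[:,:,::-1])
s,r=tool();print(s);print(r.as_matrix().round(3))
E
```

```text
{'time': 0.1, 'qpos': array([-1.28731144e+00,  2.91199816e-01, -1.54032968e-01,  1.12669469e+00,
        1.32607855e-05,  1.43150284e+00]), 'dq': array([ 0.00140923, -0.00017555,  0.00129987, -0.00059089,  0.00060778,
       -0.00060324]), 'joint_torque': array([ 1.76579786e-03, -5.37977314e+01,  3.31918323e+01,  9.36704571e-03,
       -1.98365160e-04, -6.67277476e-06]), 'ee_pos': array([ 0.21530868, -0.47840248,  0.23080894]), 'orientation': array([ 9.77740226e-01,  2.09818329e-01, -3.41270181e-05, -5.64583027e-04]), 'wrist_force': array([-0.38600111,  0.84506798, -0.05833332]), 'ft_torque': array([-0.04822503,  0.00622174, -0.06020607]), 'finger_force': 0.0, 'gripper_width': 0.08564709025993954}
[[ 0.912  0.41  -0.   ]
 [ 0.41  -0.912  0.001]
 [ 0.    -0.001 -1.   ]]
```

View pics/top.png

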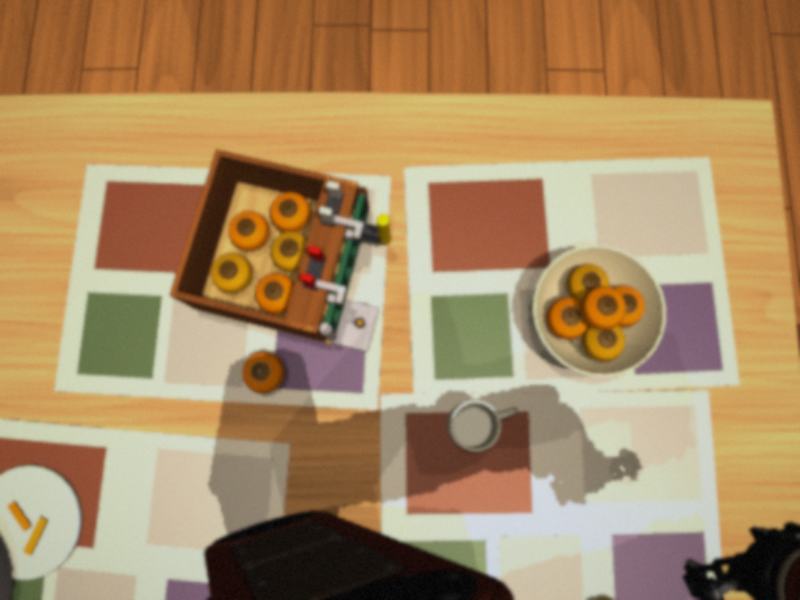

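View pics/scene.png

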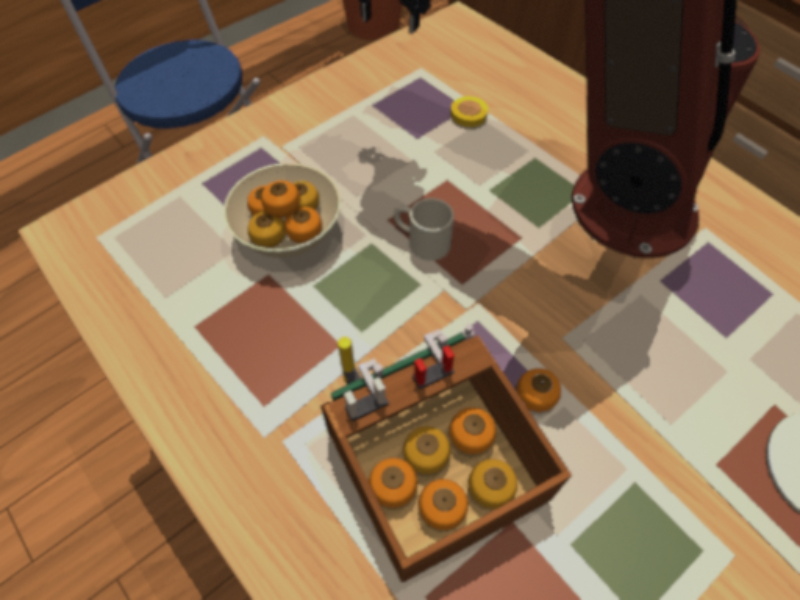

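The top picture shows the crate with its gate side to the right. The hinge is near (327,328), the yellow post near (383,229), red paddles near (312,265) and white ones near (328,200). I'll enlarge this area.

```bash
python3 - <<'E'
from h import *
a=load('top'); p=a['pixels'][90:230,105:265]
cv2.imwrite('pics/crop.png',cv2.resize(p,None,fx=4.25,fy=4.25,interpolation=cv2.INTER_CUBIC)[:,:,::-1])
hsv=cv2.cvtColor(a['pixels'],cv2.COLOR_RGB2HSV)
E=a['extrinsics'];print('cam',-E[:3,:3].T@E[:3,3])
def comp(lo,hi,box,name):
    m=cv2.inRange(hsv,lo,hi); k=np.zeros_like(m); x0,y0,x1,y1=box; k[y0:y1,x0:x1]=m[y0:y1,x0:x1]
    n,l,st,ce=cv2.connectedComponentsWithStats(k)
    for i in range(1,n):
        if st[i,4]>5:
            v,u=np.nonzero(l==i); P=w(a,np.c_[u,v]); print(name,st[i],ce[i].round(1),np.median(P,0).round(4),P[:,2].max().round(3))
comp((24,140,120),(34,255,255),(230,130,260,160),'yellow')
comp((0,200,120),(5,255,255),(180,150,225,190),'red')
comp((172,200,120),(180,255,255),(180,150,225,190),'red2')
comp((60,120,30),(95,255,255),(190,110,250,220),'green')
E
```

```text
cam [ 0.37159185 -0.08196965  1.0812625 ]
yellow [241 137   8   9  56] [244.8 140.9] [ 0.6562 -0.0498  0.1676] 0.171
red [197 158   9   5  39] [200.8 160. ] [0.6074 0.0467 0.1805] 0.184
red [192 175   9   6  40] [195.8 177.6] [0.5674 0.0562 0.1802] 0.185
green [227 126   7  14  57] [230. 133.] [ 0.6907 -0.0126  0.1283] 0.133
green [216 155  12  26 146] [221.5 167.8] [0.6093 0.0069 0.1269] 0.133
green [209 196   8  12  58] [212.9 201. ] [0.5302 0.0264 0.1212] 0.133
```

View pics/crop.png

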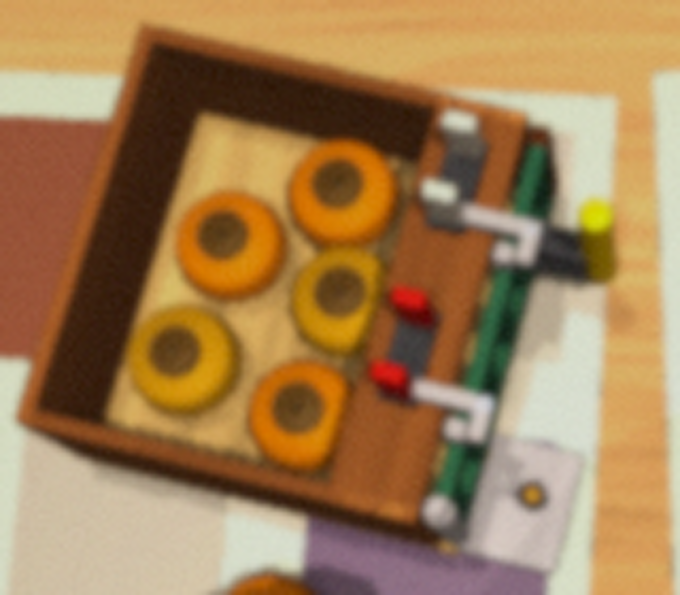

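```bash
python3 - <<'E'
from h import *
a=load('top')
cr=np.array([[410,297],[390,373],[460,122],[440,188],[596,215]])
uv=(cr+.5)/4.25-.5+[105,90]
z=np.array([.18,.18,.18,.18,.167])
P=np.array([w(a,q,h)[0] for q,h in zip(uv,z)])
Q=np.array([[99,37],[57,37],[199,37],[157,37],[170,-45]])/1000
m=P[:,:2].mean(0);n=Q.mean(0);A=P[:,:2]-m;B=Q-n
th=np.arctan2((B[:,0]*A[:,1]-B[:,1]*A[:,0]).sum(),(A*B).sum())
c,s=np.cos(th),np.sin(th);M=np.array([[c,-s],[s,c]]);t=m-M@n
print('th',np.degrees(th),'t',t);print('res mm',((P[:,:2]-Q@M.T-t)*1000).round(1).tolist())
for nm,q in dict(red=(.085,.037),white=(.185,.037),handle=(.17,-.045),open=(-.045,-.17)).items(): print(nm,M@q+t)
# green line
for u,v in [((540-0)/4.25+104.6,150/4.25+89.6),(470/4.25+104.6,460/4.25+89.6)]: print('green',((w(a,(u,v),.128)[0,:2]-t)@M).round(4))
for nm,(u,v),h in [('bowl',(599,310),.1),('mug',(474,425),.085),('pers',(264,371),.06)]: print(nm,w(a,(u*.64,v*.64),h)[0].round(3))
E
```

```text
th -13.436793889621276 t [0.50434573 0.03322291]
res mm [[-0.4, 0.1], [-0.2, -0.8], [-1.3, 0.3], [2.7, -0.1], [-0.9, 0.5]]
red [0.5956168  0.04945843]
white [0.69287949 0.02622118]
handle [ 0.65923553 -0.05004863]
open [ 0.42107419 -0.12166689]
green [ 0.2098 -0.0006]
green [ 0.0303 -0.0086]
bowl [ 0.539 -0.378  0.1  ]
mug [ 0.366 -0.188  0.085]
pers [0.444 0.135 0.06 ]
```

Call:
move_arm:
  series:
    - [[0, 0, 0], -6.55, 1]
    - [[0, 0, 0], -6.55, 1]
    - [[0, 0, 0], -6.55, 1]
    - [[0, 0, 0], -6.55, 1]
    - [[0, 0, 0], -6.55, 1]
    - [[0, 0, 0], -6.55, 1]
    - [[0, 0, 0], -6.55, 1]
    - [[0, 0, 0], -6.55, 1]
  squeeze: 30

```text
time: 0.77
ee_pos: [0.2153, -0.4785, 0.2309]
orientation: [0.783, 0.622, 0.0, -0.0]
wrist_force: [0.0, -0.1, -0.7]
gripper_width: 0.0856
finger_force: 0.0
```

```bash
cat >> h.py <<'E'
th=np.radians(-13.437);M=np.array([[np.cos(th),-np.sin(th)],[np.sin(th),np.cos(th)]]);t=np.array([.50435,.03322])
def go(q,z):
    "shift in tool mm from the measured pose to crate point q (mm), height z (mm)"
    s,r=tool(); g=np.r_[M@(np.array(q)/1000)+t,z/1000]
    e=r.as_matrix(); print('yaw err',(np.degrees(np.arctan2(e[1,1],e[0,1])-th)).round(2),'shift',(r.inv().apply(g-s['ee_pos'])*1000).round(1),'pos',s['ee_pos'].round(4),'t',s['time'],'w',s['gripper_width'],s['finger_force'],s['wrist_force'].round(1),'q6',s['qpos'][5].round(2))
E
python3 -c "
from h import *
go((85,37),231)"
```

```text
yaw err 0.38 shift [6.002e+02 2.512e+02 3.000e-01] pos [ 0.2153 -0.4785  0.2309] t 0.7667 w 0.08556597130253576 0.0 [ 0.  -0.1 -0.7] q6 0.51
```

Call:
move_arm:
  series:
    - [[30, 12.5, 0], 0, 1]
    - [[30, 12.5, 0], 0, 1]
    - [[30, 12.5, 0], 0, 1]
    - [[30, 12.5, 0], 0, 1]
    - [[30, 12.5, 0], 0, 1]
    - [[30, 12.5, 0], 0, 1]
    - [[30, 12.5, 0], 0, 1]
    - [[30, 12.5, 0], 0, 1]

```text
time: 1.43
ee_pos: [0.3687, -0.2669, 0.2311]
orientation: [0.785, 0.62, -0.0, -0.0]
wrist_force: [0.3, -1.0, 0.9]
gripper_width: 0.0852
finger_force: 0.0
```

Call:
move_arm:
  series:
    - [[30, 12.5, 0], 0, 1]
    - [[30, 12.5, 0], 0, 1]
    - [[30, 12.5, 0], 0, 1]
    - [[30, 12.5, 0], 0, 1]
    - [[30, 12.5, 0], 0, 1]
    - [[30, 12.5, 0], 0, 1]
    - [[30, 12.5, 0], 0, 1]
    - [[30, 12.5, 0], 0, 1]

```text
time: 2.1
ee_pos: [0.5216, -0.0564, 0.2311]
orientation: [0.785, 0.62, -0.0, -0.0]
wrist_force: [-0.0, -0.8, 1.4]
gripper_width: 0.0857
finger_force: 0.0
```

Call:
move_arm:
  series:
    - [[30, 12.5, 0], 0.4, 1]
    - [[30, 12.5, 0], 0, 1]
    - [[30, 12.5, 0], 0, 1]
    - [[20, 10, 0], 0, 1]
    - [[0, 0, 0], 0, 1]
    - [[0, 0, 0], 0, 1]

```text
time: 2.6
ee_pos: [0.5932, 0.0385, 0.2305]
orientation: [0.786, 0.618, -0.001, -0.0]
wrist_force: [0.6, -0.3, 0.0]
gripper_width: 0.0855
finger_force: 0.0
```

```bash
python3 - <<'E'
from h import *
go((85,37),231)
a=cap('wrist')
E=a['extrinsics'];print('cam',(-E[:3,:3].T@E[:3,3]).round(3))
cv2.imwrite('pics/wr1.png',cv2.resize(a['pixels'],(800,600))[:,:,::-1])
E
```

```text
yaw err -0.23 shift [11.2 -0.2 -0.5] pos [0.5932 0.0385 0.2305] t 2.6 w 0.08551851651304956 0.0 [ 0.6 -0.3  0. ] q6 1.75
cam [0.612 0.119 0.372]
```

View pics/wr1.png

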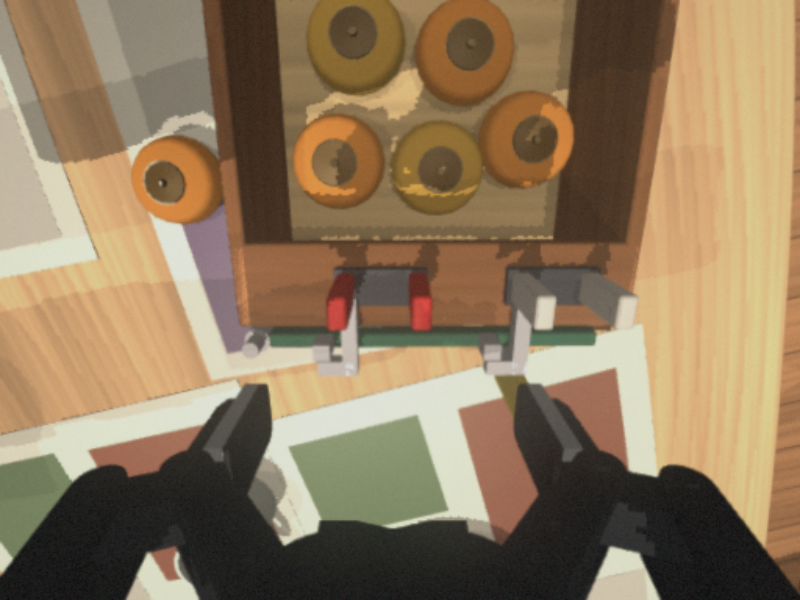

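The wrist view shows the paddle tops at about red (338,311) and (420,314), white (544,311) and (625,310). I'll check the fit with them.

```bash
python3 - <<'E'
from h import *
a=load('wrist')
hsv=cv2.cvtColor(a['pixels'],cv2.COLOR_RGB2HSV)
for u,v in [(338,312),(420,312),(544,311),(625,310)]:
    x=(u+.5)*.64-.5;y=(v+.5)*.64-.5
    for p in (w(a,(x,y),.18)[0],w(a,(x,y))[0]): print(u,((p[:2]-t)@M*1000).round(1),p[2].round(3))
# all points with height ~ .18
u,v=np.meshgrid(range(200,410),range(150,230));P=w(a,np.c_[u.ravel(),v.ravel()])
k=abs(P[:,2]-.18)<.003;q=(P[k,:2]-t)@M*1000
for lo,hi in [(40,75),(85,115),(140,175),(185,220)]:
    s=q[(q[:,0]>lo)&(q[:,0]<hi)]; print(len(s),np.percentile(s,[3,50,97],axis=0).round(1).tolist())
E
```

```text
338 [58.8 37.8] 0.18
338 [58.7 37.6] 0.18
420 [97.9 37.6] 0.18
420 [98.  37.1] 0.178
544 [157.3  37.9] 0.18
544 [157.2  38. ] 0.18
625 [196.8  38.2] 0.18
625 [197.   38.2] 0.18
287 [[53.4, 28.2], [58.3, 36.9], [62.7, 44.9]]
286 [[94.5, 28.1], [98.9, 36.7], [103.5, 44.7]]
288 [[153.4, 28.7], [157.7, 37.2], [162.4, 44.8]]
264 [[193.9, 29.1], [197.4, 37.3], [202.7, 44.7]]
```

Call:
move_arm:
  series:
    - [[11, 0, 0], 0, 1]
    - [[0, 0, 20], 0, 1]
    - [[0, 0, 25], 0, 1]
    - [[0, 0, 25], 0, 1]
    - [[0, 0, 17], 0, 1]
    - [[0, 0, 0], 0, 1]
    - [[0, 0, 0], 0, 1]

```text
time: 3.23
ee_pos: [0.5951, 0.048, 0.1442]
orientation: [0.787, 0.617, -0.001, -0.001]
wrist_force: [-0.1, 1.0, 0.3]
gripper_width: 0.0857
finger_force: 0.0
```

```bash
python3 -c "
from h import *
go((85,37),143)"
```

```text
yaw err -0.39 shift [1.5 0.2 1.2] pos [0.5951 0.048  0.1442] t 3.2333 w 0.08567723572524549 0.0 [-0.1  1.   0.3] q6 1.77
```

Call:
move_arm:
  series:
    - [[1, 0, 0], -0.3, 0.5]
    - [[0, 0, 0], 0, 0.4]
    - [[0, 0, 0], 0, 0.3]
    - [[0, 0, 0], 0, 0.3]
    - [[0, 0, 0], 0, 0.3]
    - [[0, 0, 0], 0, 0.3]
    - [[0, 0, 0], 0, 0.3]
    - [[0, 0, 0], 0, 0.3]

```text
time: 3.9
ee_pos: [0.5959, 0.0495, 0.1455]
orientation: [0.785, 0.619, 0.0, 0.0]
wrist_force: [-3.5, 0.7, 5.8]
gripper_width: 0.037
finger_force: 32.8
```

Call:
move_arm:
  series:
    - [[0, 0, 0], 0, 0.3]
    - [[0, 0, 0], 0, 0.3]
    - [[0, 0, 0], 0, 0.3]
    - [[0, 0, 0], 0, 0.3]
    - [[0, 0, 0], 0, 0.3]

```text
time: 4.32
ee_pos: [0.5959, 0.0495, 0.1455]
orientation: [0.785, 0.619, 0.0, 0.0]
wrist_force: [-3.3, 1.3, 6.1]
gripper_width: 0.0376
finger_force: 32.8
```

Call:
move_arm:
  series:
    - [[0, 0, 0], 0, 1]
    - [[0, 0, 0], 0, 1]
    - [[0, 0, 0], 0, 1]
    - [[0, 0, 0], 0, 1]
    - [[0, 0, 0], 0, 1]
    - [[0, 0, -25], 0, 1]
    - [[0, 0, -30], 0, 1]
    - [[0, 0, 0], 0, 1]

```text
time: 4.98
ee_pos: [0.5986, 0.0492, 0.2045]
orientation: [0.785, 0.619, 0.003, 0.002]
wrist_force: [0.8, 1.3, 0.6]
gripper_width: 0.0853
finger_force: 0.0
```

Call:
move_arm:
  series:
    - [[0, 25, 0], 0, 1]
    - [[0, 25, 0], 0, 1]
    - [[0, 25, 0], 0, 1]
    - [[0, 25, 0], 0, 1]
    - [[0, 0, 0], 0, 1]
    - [[0, 0, 0], 0, 1]

```text
time: 5.48
ee_pos: [0.6938, 0.0256, 0.1982]
orientation: [0.785, 0.619, -0.0, -0.0]
wrist_force: [-0.0, 0.6, -0.2]
gripper_width: 0.0856
finger_force: 0.0
```

```bash
python3 - <<'E'
from h import *
go((184.7,37),143)
a=cap('wrist')
cv2.imwrite('pics/wr2.png',cv2.resize(a['pixels'],(800,600))[:,:,::-1])
E
```

```text
yaw err -0.07 shift [ 0.4 -1.3 55.2] pos [0.6938 0.0256 0.1982] t 5.4833 w 0.08559046066362778 0.0 [-0.   0.6 -0.2] q6 1.74
```

View pics/wr2.png

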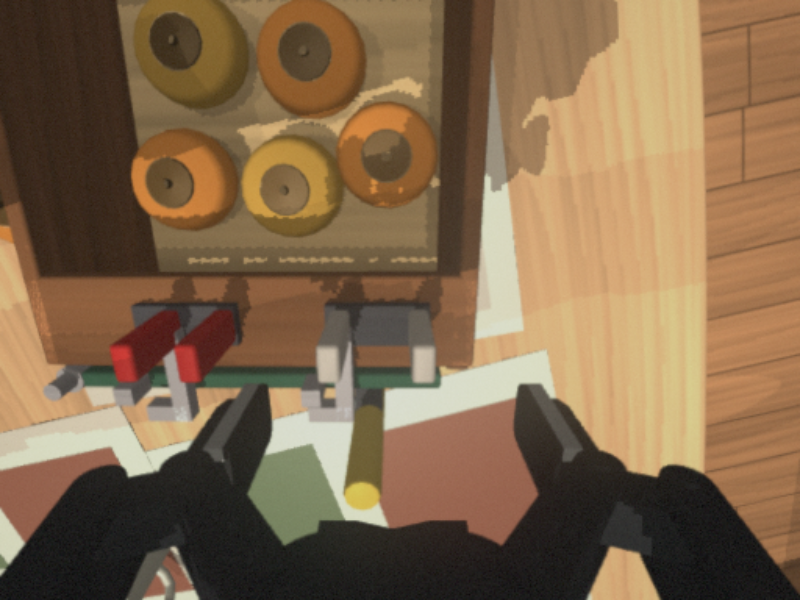

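The red paddles now stand together (tops at (123,362) and (189,362)), and the white ones are still apart at (328,362) and (424,362). Next is the white catch.

Call:
move_arm:
  series:
    - [[0, -1, 15], 0, 1]
    - [[0, 0, 20], 0, 1]
    - [[0, 0, 18], 0, 1]
    - [[0, 0, 0], 0, 1]
    - [[0, 0, 0], 0, 0.5]
    - [[0, 0, 0], 0, 0.4]
    - [[0, 0, 0], 0, 0.3]
    - [[0, 0, 0], 0, 0.3]

```text
time: 6.2
ee_pos: [0.6923, 0.0265, 0.1479]
orientation: [0.785, 0.619, 0.0, 0.0]
wrist_force: [26.1, -6.7, 20.0]
gripper_width: 0.0388
finger_force: 23.2
```

Call:
move_arm:
  series:
    - [[0, 0, 0], 0, 0.3]
    - [[0, 0, 0], 0, 0.3]
    - [[0, 0, 0], 0, 0.3]
    - [[0, 0, 0], 0, 0.3]
    - [[0, 0, 0], 0, 0.3]
    - [[0, 0, 0], 0, 0.3]
    - [[0, 0, 0], 0, 0.3]
    - [[0, 0, 0], 0, 0.3]

```text
time: 6.87
ee_pos: [0.6933, 0.0262, 0.1483]
orientation: [0.785, 0.619, 0.001, 0.001]
wrist_force: [0.2, 0.4, 6.4]
gripper_width: 0.0374
finger_force: 32.5
```

Call:
move_arm:
  series:
    - [[0, 0, 0], 0, 1]
    - [[0, 0, 0], 0, 1]
    - [[0, 0, 0], 0, 1]
    - [[0, 0, 0], 0, 1]
    - [[0, 0, 0], 0, 1]
    - [[0, 0, -25], 0, 1]
    - [[0, 0, -30], 0, 1]
    - [[0, 0, 0], 0, 1]

```text
time: 7.53
ee_pos: [0.6947, 0.026, 0.207]
orientation: [0.785, 0.619, 0.003, 0.003]
wrist_force: [0.2, 0.5, 1.1]
gripper_width: 0.0855
finger_force: 0.0
```

Call:
move_arm:
  series:
    - [[-27, -5, 0], 0, 1]
    - [[-27, -5, 0], 0, 1]
    - [[-27, -5, 0], 0, 1]
    - [[0, 0, 0], 0, 1]
    - [[0, 0, 0], 0, 1]

```text
time: 7.95
ee_pos: [0.6586, -0.0504, 0.2015]
orientation: [0.786, 0.618, 0.0, 0.0]
wrist_force: [-0.2, 0.0, 0.1]
gripper_width: 0.0851
finger_force: 0.0
```

```bash
python3 - <<'E'
from h import *
go((170,-45),122)
a=cap('wrist')
cv2.imwrite('pics/wr3.png',cv2.resize(a['pixels'],(800,600))[:,:,::-1])
E
```

```text
yaw err -0.17 shift [ 0.5  0.5 79.5] pos [ 0.6586 -0.0504  0.2015] t 7.95 w 0.08514262099295372 0.0 [-0.2  0.   0.1] q6 1.62
```

View pics/wr3.png

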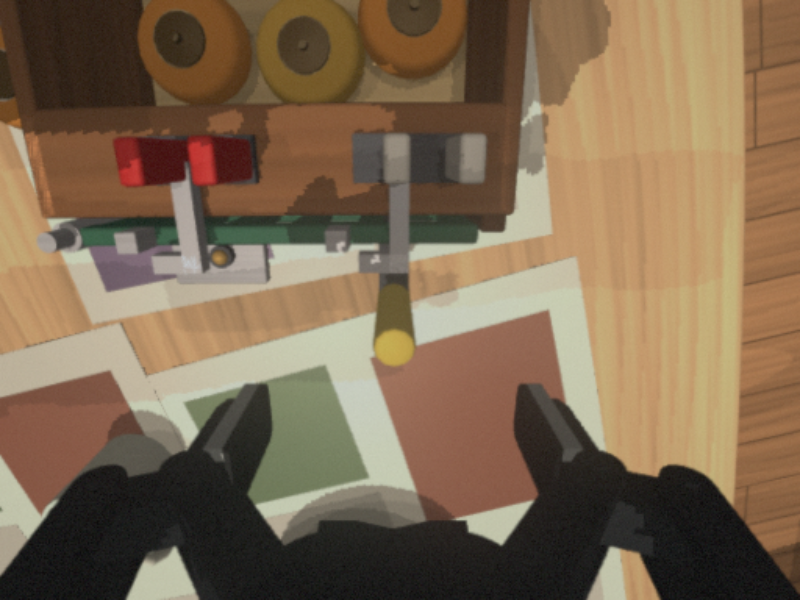

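Both pairs of paddles are together: red at (130,160) and (203,160), white at (397,158) and (467,158). The post top at (394,348) lies between the fingers, so I'll grip it.

Call:
move_arm:
  series:
    - [[0, 0, 25], 0, 1]
    - [[0, 0, 30], 0, 1]
    - [[0, 0, 22], 0, 1]
    - [[0, 0, 0], 0, 0.5]
    - [[0, 0, 0], 0, 0]
    - [[0, 0, 0], 0, 0]
    - [[0, 0, 0], 0, 0]
    - [[0, 0, 0], 0, 0]
  squeeze: 60

```text
time: 8.67
ee_pos: [0.66, -0.0491, 0.1261]
orientation: [0.785, 0.619, 0.001, 0.001]
wrist_force: [0.1, 0.9, -0.2]
gripper_width: 0.0256
finger_force: 0.0
```

```bash
python3 - <<'E'
from h import *
go((170,-45),122)
# arc plan: 24 steps to 1.52 rad, tool spin 0.65 of gate angle
N=32;E=1.54;f=.65
ph0=np.arctan2(-45,170);r=175.9
g=np.linspace(0,E,N+1);p=np.c_[r*np.cos(ph0-g),r*np.sin(ph0-g)]  # crate frame
for i in range(N):
    d=p[i+1]-p[i]; y=-f*g[i] # tool yaw relative crate: tool y along crate x, tool x along crate y
    ty=np.array([np.cos(y),np.sin(y)]);tx=np.array([-np.sin(y),np.cos(y)])
    print(f'[[{d@tx:.1f}, {d@ty:.1f}, 0], {np.degrees(E/N*f):.2f}, 0],',end='\n' if i%8==7 else ' ')
E
```

```text
yaw err -0.03 shift [-1.1 -0.5  4.1] pos [ 0.66   -0.0491  0.1261] t 8.6667 w 0.025554590455951588 0.0 [ 0.1  0.9 -0.2] q6 1.62
[[-8.1, -2.4, 0], 1.79, 0], [[-8.1, -2.5, 0], 1.79, 0], [[-8.0, -2.6, 0], 1.79, 0], [[-8.0, -2.8, 0], 1.79, 0], [[-8.0, -2.9, 0], 1.79, 0], [[-7.9, -3.0, 0], 1.79, 0], [[-7.8, -3.2, 0], 1.79, 0], [[-7.8, -3.3, 0], 1.79, 0],
[[-7.7, -3.4, 0], 1.79, 0], [[-7.7, -3.6, 0], 1.79, 0], [[-7.6, -3.7, 0], 1.79, 0], [[-7.6, -3.8, 0], 1.79, 0], [[-7.5, -3.9, 0], 1.79, 0], [[-7.4, -4.1, 0], 1.79, 0], [[-7.4, -4.2, 0], 1.79, 0], [[-7.3, -4.3, 0], 1.79, 0],
[[-7.2, -4.4, 0], 1.79, 0], [[-7.1, -4.6, 0], 1.79, 0], [[-7.1, -4.7, 0], 1.79, 0], [[-7.0, -4.8, 0], 1.79, 0], [[-6.9, -4.9, 0], 1.79, 0], [[-6.8, -5.0, 0], 1.79, 0], [[-6.7, -5.1, 0], 1.79, 0], [[-6.6, -5.3, 0], 1.79, 0],
[[-6.5, -5.4, 0], 1.79, 0], [[-6.5, -5.5, 0], 1.79, 0], [[-6.4, -5.6, 0], 1.79, 0], [[-6.3, -5.7, 0], 1.79, 0], [[-6.2, -5.8, 0], 1.79, 0], [[-6.1, -5.9, 0], 1.79, 0], [[-6.0, -6.0, 0], 1.79, 0], [[-5.9, -6.1, 0], 1.79, 0],
```

Call:
move_arm:
  series:
    - [[0, 0, 0], 0, 0]
    - [[0, 0, 0], 0, 0]
    - [[0, 0, 0], 0, 0]
    - [[0, 0, 0], 0, 0]

```text
time: 9.0
ee_pos: [0.6597, -0.0491, 0.126]
orientation: [0.785, 0.619, 0.001, 0.001]
wrist_force: [-0.5, 1.4, 5.9]
gripper_width: 0.0185
finger_force: 58.3
```

Call:
move_arm:
  series:
    - [[-8.1, -2.4, 0], 1.8, 0]
    - [[-8.1, -2.5, 0], 1.8, 0]
    - [[-8, -2.6, 0], 1.8, 0]
    - [[-8, -2.8, 0], 1.8, 0]
    - [[-8, -2.9, 0], 1.8, 0]
    - [[-7.9, -3, 0], 1.8, 0]
    - [[-7.8, -3.2, 0], 1.8, 0]
    - [[-7.8, -3.3, 0], 1.8, 0]

```text
time: 9.67
ee_pos: [0.6175, -0.102, 0.126]
orientation: [0.857, 0.515, 0.002, 0.001]
wrist_force: [5.2, 1.9, 4.4]
gripper_width: 0.0185
finger_force: 59.0
```

```bash
cat >> h.py <<'E'
def st():
    s,r=tool(); q=(s['ee_pos'][:2]-t)@M*1000
    e=r.as_matrix()
    print('r',np.hypot(*q).round(1),'gate',(np.arctan2(-45,170)-np.arctan2(q[1],q[0])).round(3),'yaw',np.degrees(np.arctan2(e[1,1],e[0,1])-th).round(1),'w',s['gripper_width'].round(4),s['finger_force'],'F tool',r.inv().apply(s['wrist_force']).round(1),'q',s['qpos'].round(2),s['time'])
E
python3 -c "
from h import *
st()"
```

```text
Traceback (most recent call last):
  File "h.py", line 28, in st
    print('r',np.hypot(*q).round(1),'gate',(np.arctan2(-45,170)-np.arctan2(q[1],q[0])).round(3),'yaw',np.degrees(np.arctan2(e[1,1],e[0,1])-th).round(1),'w',s['gripper_width'].round(4),s['finger_force'],'F tool',r.inv().apply(s['wrist_force']).round(1),'q',s['qpos'].round(2),s['time'])
                                                                                                                                                            ^^^^^^^^^^^^^^^^^^^^^^^^
AttributeError: 'float' object has no attribute 'round'
```

Going well, with small forces so far.

Call:
move_arm:
  series:
    - [[-7.7, -3.4, 0], 1.8, 0]
    - [[-7.7, -3.6, 0], 1.8, 0]
    - [[-7.6, -3.7, 0], 1.8, 0]
    - [[-7.6, -3.8, 0], 1.8, 0]
    - [[-7.5, -3.9, 0], 1.8, 0]
    - [[-7.4, -4.1, 0], 1.8, 0]
    - [[-7.4, -4.2, 0], 1.8, 0]
    - [[-7.3, -4.3, 0], 1.8, 0]

```text
time: 10.33
ee_pos: [0.5595, -0.1349, 0.126]
orientation: [0.915, 0.403, 0.002, 0.002]
wrist_force: [5.4, -2.2, 7.2]
gripper_width: 0.0186
finger_force: 59.5
```

```bash
sed -i "s/s\['gripper_width'\].round(4)/s['gripper_width']/" h.py
python3 -c "
from h import *
st()"
```

```text
r 177.0 gate 0.76 yaw -29.0 w 0.018628342691469076 59.527530670166016 F tool [ 2.   5.5 -7.1] q [-0.36  0.46 -0.19  0.91  0.    1.95] 10.3333
```

Call:
move_arm:
  series:
    - [[-7.2, -4.4, 0], 1.8, 0]
    - [[-7.1, -4.6, 0], 1.8, 0]
    - [[-7.1, -4.7, 0], 1.8, 0]
    - [[-7, -4.8, 0], 1.8, 0]
    - [[-6.9, -4.9, 0], 1.8, 0]
    - [[-6.8, -5, 0], 1.8, 0]
    - [[-6.7, -5.1, 0], 1.8, 0]
    - [[-6.6, -5.3, 0], 1.8, 0]

```text
time: 11.0
ee_pos: [0.4918, -0.1442, 0.1259]
orientation: [0.959, 0.285, 0.001, 0.004]
wrist_force: [2.2, -10.6, 6.1]
gripper_width: 0.0187
finger_force: 59.7
```

```bash
python3 -c "
from h import *
st()"
```

```text
r 177.9 gate 1.148 yaw -43.5 w 0.018701255222698495 59.7137850522995 F tool [-4.  10.1 -6.1] q [-0.43  0.35 -0.37  0.85 -0.    2.14] 11.0
```

Call:
move_arm:
  series:
    - [[-6.5, -5.2, 0], 1.8, 0]
    - [[-6.5, -5.3, 0], 1.8, 0]
    - [[-6.4, -5.4, 0], 1.8, 0]
    - [[-6.3, -5.5, 0], 1.8, 0]
    - [[-6.2, -5.6, 0], 1.8, 0]
    - [[-6.1, -5.7, 0], 1.8, 0]
    - [[-6, -5.8, 0], 1.8, 0]
    - [[-3, -3, 0], 0, 0]

```text
time: 11.67
ee_pos: [0.4299, -0.1294, 0.1259]
orientation: [0.984, 0.177, 0.0, 0.004]
wrist_force: [-0.6, -15.9, 7.7]
gripper_width: 0.0189
finger_force: 60.0
```

Call:
move_arm:
  series:
    - [[0, 0, 0], 0, 0]
    - [[0, 0, 0], 0, 0]
    - [[0, 0, 0], 0, 0]
    - [[0, 0, 0], 0, 0]

```text
time: 12.0
ee_pos: [0.4303, -0.1296, 0.1258]
orientation: [0.984, 0.178, 0.0, 0.004]
wrist_force: [-1.8, -15.9, 8.3]
gripper_width: 0.0189
finger_force: 60.0
```

```bash
python3 - <<'E'
from h import *
st()
a=cap('top');b=cap('scene')
cv2.imwrite('pics/end.png',np.hstack([cv2.resize(x['pixels'],(400,300)) for x in (a,b)])[:,:,::-1])
E
```

```text
r 178.9 gate 1.504 yaw -56.0 w 0.018880512304833782 60.023181438446045 F tool [-7.3 14.3 -8.2] q [-0.45  0.24 -0.52  0.8  -0.01  2.33] 12.0
```

View pics/end.png

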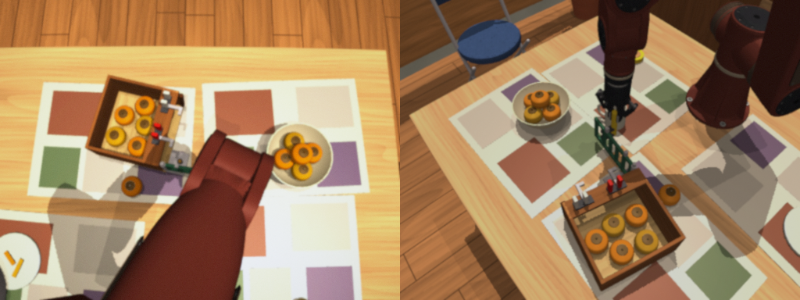

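The gate stands about square to the crate (post near (612,118) in the right half) with the post in the fingers. The bowl (300,155) and the persimmon (131,186) have not moved. The mug is hidden under the arm, but the fingers stayed well above its height.

```bash
python3 -c "
from h import *
print(ctrl.sign_off()); st()"
```

```text
the job is handed in; nothing more can be done
None
the job is handed in; nothing more can be done
```

I squeezed the red catch and then the white one, drew the gate past its detent, and handed in at 12 s still holding it at about 1.5 rad by arm pose; the bowl and persimmon look unmoved, the mug was hidden from view, and no verdict came back.

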